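Refit the platen roller of the label printer

TASK

The label printer on the desk has been opened for cleaning. Take its platen roller out of the blue tray and press it down into the printer's two bearing forks, gear end on the side of the dial, until it is fully home and both green latches have snapped shut over it; also turn the head-pressure dial clockwise to the orange mark. Leave the mug, the flask, the cleaner bottle and the roll of labels standing where they are.

Things in the scene. Friction and masses are not known exactly. Their poses are not given: they have to be found in the camera images.
- printer: Light grey label printer, fixed, cover open. Origin on the desk below its middle. x to its rear, y along the roller away from the dial side, z up. It spans -125 to 125 mm in x, -165 to 105 mm in y; walls and the flat deck on the -y side are 95 mm high. The open cover starts at x = 110 mm, leans back and is 300 mm high. Within 45 mm of the roller's middle nothing is higher than 63 mm.
- seat (a point): Middle of the roller's axis when fully home: 85 mm before (-x) the printer's origin, 105 mm above the desk; axes as the printer's. Steel forks stand 56 to 64 mm either side of it along y: upright slots 15.5 mm wide, open and flared at the top, for the roller's brass bushes; front prong 22 mm above this point. The rubber part fits between the forks with 3 mm play at each end.
- latch_drive (a joint): Green sprung hook latch outside the fork on the dial side (rad). 0 = shut, nose just above the seated bush, hook top 30 mm above the seat point; grows as it swings to the rear, up to 0.6. A bush pushed straight down meets its sloping nose about 20 mm above the seat, pushes it back 0.2 to 0.3 rad, and it springs shut over the bush. Takes 4 to 8 N of downward push.
- latch_plain (a joint): The same green latch outside the other fork (rad), with the same values.
- dial (a joint): Head-pressure dial on the printer's deck (rad); grows clockwise seen from above; a click every 0.524 rad (30 degrees) from 0 to 3.14. Left alone it settles into the nearest click, which at the start is 0, 0.524 or 1.047 (within 0.5 s); 0.08 Nm moves it on. Seven marks round it, one per click; the orange one is the fifth, at 2.094.
- dial_grip (a point): On the dial's axis at the height to grip, 120 mm above the desk, 15 mm behind and 130 mm to the -y side of the printer's origin. Black upright bar 46 mm long, 12 mm thick, 105 to 130 mm above the desk, on a 48 mm disc (top at 105 mm). Turns with the dial: x along the bar, white pointer at its -x end, which shows to the printer's front at 0.
- tray: Blue parts tray, fixed, 74 x 200 mm, base 6 mm thick, with two notched supports 47 mm high, 57 to 69 mm either side of its middle along its y axis, in which the roller lies by its brass bushes. Between the supports nothing stands above the base. Origin on the desk at its centre.
- roller_mid (a point): Middle of the loose platen roller, on its axis, about 45 mm above the desk at the start. Black rubber 20 mm thick and 106 mm long, brass bushes 14 mm thick, 55 to 73 mm from the middle on both sides, steel shaft; 172 mm over all, about 130 g. y along the roller, away from the white gear. Fully home with the gear on the dial's side, its y points as the seat's.
- roller_gear (a point): Centre of the white gear (27 mm) near the -y end of the roller, 81 mm from the middle.
- mug: Steel travel mug with black lid, 80 mm thick, 163 mm high, standing loose. Origin under its centre.
- flask: Black vacuum flask with steel cap, 66 mm thick, 225 mm high, standing loose. Origin under its centre.
- labels: Full roll of white labels standing on end, 84 mm thick, 100 mm high, loose. Origin under its centre.
- cleaner: Blue plastic bottle of roller cleaner with white cap, 56 mm thick, 180 mm high, standing loose. Origin under its centre.
Things that resemble listed ones, but are neither listed nor needed, are in the scene too. There is more than one size of the part that bears roller_mid; the job needs the smaller.

How it is judged:
At the end, for the whole second after the job is handed in: The roller rests in both forks with its middle within 6 mm of the seat point, no more than 3 mm above it and its axis within 0.04 rad of the forks' line, gear on the dial's side; both latches are shut over it (below 0.06 rad); the dial stands at the orange mark, 2.094 rad within 0.12 (distance between roller_mid and seat below 0.006 m and z of roller_mid in the frame of seat below 0.003 m and angle between the y axis of roller_mid and the y axis of seat, either way round below 0.04 rad and y of roller_gear in the frame of seat below 0 m and value of joint each of latch_drive, latch_plain below 0.06 rad and value of joint dial between 1.974 and 2.214 rad and linear speed of roller below 0.02 m/s); the robot touches nothing.
It fails at once if The mug is shifted by more than 20 mm or knocked over (distance of mug from where it was at the start of the episode above 0.02 m or angle between mug's own z axis and vertical above 0.4 rad).
It fails at once if The flask is shifted by more than 20 mm or knocked over (distance of flask from where it was at the start of the episode above 0.02 m or angle between flask's own z axis and vertical above 0.4 rad).
It fails at once if The roll of labels is shifted by more than 20 mm or knocked over (distance of labels from where it was at the start of the episode above 0.02 m or angle between labels's own z axis and vertical above 0.4 rad).
It fails at once if The bottle is shifted by more than 20 mm or knocked over (distance of cleaner from where it was at the start of the episode above 0.02 m or angle between cleaner's own z axis and vertical above 0.4 rad).
It also fails if it takes over 70 s, if anything falls off the work surface, if the arm or the gripper's body presses on something with over 40 N, if the wrist force passes 120 N, or if a joint passes its speed limit or range.

ROBOT

A 6-joint arm with a two-finger parallel gripper is mounted at the origin on the work surface. World frame = base frame: x ahead of the robot, y to its left, z up, the work surface at z = 0. Lengths are in m, angles in rad, forces in N, time in s.
With the tool pointing down it reaches from about 0.35 to 0.775 m from the base axis. Payload 7.3 kg.
Tool frame: the origin (TCP) lies at the very end of the fingers, on their centre line; the grasp point (between the pads) lies 19 mm behind it; z points along the fingers, y is the line along which they close (so a half turn about z gives the same grasp; the last joint's range is limited). The gripper opens to 92 mm and grips with 3 to 60 N. Pads are 19 mm wide; open, the fingers measure 130 mm over their backs; the gripper's body (75 mm by 190 mm) begins 47 mm behind the grasp point.
Start: joints at [-1.437, 0.342, 1.524, -0, 1.275, -0.146], TCP at [0.145, -0.505, 0.227] pointing down, gripper open.
Joint ranges: [-2.53, 2.53], [-0.77, 2.02], [0.04, 2.7], [-1, 4.14], [0.28, 2.66], [-3.11, 3.11]. Speed limits (rad/s): [2.57, 2.57, 3.14, 3.14, 3.14, 3.14].

INTERFACE

Orientations are given as a unit quaternion [w, x, y, z].
In Python, from plant import manip gives the robot as it stands.
- The arm moves only by the tool apply_moves, never from a script. Its argument "rows" is a list of rows, each a list of 5 numbers: the opening, from 0 (shut) to 1 (fully open), then the shift along the tool's x, y, z in cm, then the turn about the tool's z in rad. In form: [[claw, x, y, z, roll], ...]. A call has 1 to 20 rows; each row is the pose to reach, as a shift and turn from the pose commanded when the call began, along the tool's axes at that moment; what a row does not reach only later rows make up. A row lasts 1/12 s, in which the tool goes at most 41.7 mm and 7.16 degrees, less where a joint would pass 70% of its speed; a pose out of reach is approached as far as the arm can. A call with a gripper value outside its range is refused whole. The fingers move at their own pace and stop on an object; "grip_force" is the grip in N (left out, the last holds). Time passes only in rows, so rows that repeat a pose let the fingers close. It gives the time, the measured TCP pose, the force, the opening and the grip force at its end, in the units of the state.
- manip.state(): the state, without advancing time (a new reading comes with each control period).
- manip.grab_frame(name): name is "scene" or "top"; returns a dict with "frame" (384x512x3 uint8, red, green, blue), "vfov" (degrees; the focal length in pixels is half the picture's height over the tangent of half this angle, whatever the lens; pixels are square), "cx", "cy" (the principal point, pixels), "distortion" ([k1, k2, p1, p2, k3] as OpenCV has them; the pictures are not rectified), "camera_from_world" (4x4, takes a point from world to camera coordinates). Camera axes: x right, y down, z forward; pixel columns grow to the right and rows downward; lengths in m; the calibration is good to about 2 mm. A picture is of the moment at which its call begins. There is no depth.
- manip.hand_in(): hands the job in; it is judged then, once.
The state is a dict: "time_s": time; "qpos": joint angles; "qvel": joint speeds; "joint_torque": joint torques, N m; "eef_pos": TCP position; "orientation": TCP orientation; "ft_force": force on the tool from outside, world axes, zero at the start; "wrist_torque": the same for the moment, N m; "opening": finger opening in m; "grip_force": force on a finger pad.
Only numpy, scipy, OpenCV 4.12 (cv2) and the standard library are available. Lean on these libraries where they do the work, as an engineer would, in place of code of your own. Each camera call takes 0.05 s, during which the arm holds its last target. There are 200 camera calls.

## Working session

There is one attempt and no reset: what is moved stays moved. The work goes in short steps, Python scripts to look and compute and a tool call to move; the robot and the scene stay as the last step left them, time stands still between calls to the robot, and variables do not carry over. Pictures are saved under pics/ and viewed, at most 10 in all, crops included, and the job is handed in when it is done.

Besides the shell and the picture viewer there is one more tool, called after "Emit:" as name(argument=value, ...), one argument or row to a line, values as JSON. apply_moves: Moves the arm, as the interface text tells. Its arguments: {"type":"object","properties":{"rows":{"type":"array"},"grip_force":{"type":"number"}},"required":["rows"]}

```bash
mkdir -p pics
cat > h.py <<'E'
import numpy as np, cv2
from plant import manip
def grab(n):
    f=manip.grab_frame(n); im=f["frame"]; h=im.shape[0]
    fl=h/2/np.tan(np.radians(f["vfov"])/2)
    f["K"]=np.array([[fl,0,f["cx"]],[0,fl,f["cy"]],[0,0,1.]]); f["D"]=np.array(f["distortion"],float)
    f["T"]=np.array(f["camera_from_world"]); return f
def ray(f,px):
    p=cv2.undistortPoints(np.array(px,float).reshape(-1,1,2),f["K"],f["D"]).reshape(-1,2)
    d=np.c_[p,np.ones(len(p))]@f["T"][:3,:3]; o=-f["T"][:3,:3].T@f["T"][:3,3]
    return o,d/np.linalg.norm(d,axis=1)[:,None]
def onz(f,px,z):
    o,d=ray(f,px); return o+d*((z-o[2])/d[:,2])[:,None]
def tri(fa,pa,fb,pb):
    oa,da=ray(fa,pa); ob,db=ray(fb,pb); out=[]
    for a,b in zip(da,db):
        s=np.linalg.lstsq(np.c_[a,-b],ob-oa,rcond=None)[0]; P,Q=oa+s[0]*a,ob+s[1]*b
        out.append(np.r_[(P+Q)/2,np.linalg.norm(P-Q)])
    return np.array(out)
def proj(f,P):
    T=f["T"]; return cv2.projectPoints(np.array(P,float).reshape(-1,3),cv2.Rodrigues(T[:3,:3])[0],T[:3,3],f["K"],f["D"])[0].reshape(-1,2)
def save(f,n,box=None,s=1):
    im=f["frame"]
    if box: im=im[box[1]:box[3],box[0]:box[2]]
    cv2.imwrite("pics/"+n,cv2.resize(im,None,fx=s,fy=s,interpolation=cv2.INTER_CUBIC)[:,:,::-1])
E
python3 - <<'E'
from h import *
import pickle
for n in("scene","top"):
    f=grab(n); save(f,n+"1.png",s=1.5); pickle.dump(f,open(n+".pkl","wb")); print(n,f["vfov"],f["D"],-f["T"][:3,:3].T@f["T"][:3,3],f["T"][:3,:3].round(2).tolist())
print(manip.state())
E
```

```text
scene 46.37680549123118 [-0.15669132  0.          0.          0.          0.        ] [1.04364622 0.6778647  0.83261359] [[-0.75, 0.66, -0.01], [0.43, 0.48, -0.76], [-0.5, -0.57, -0.65]]
top 48.56551549785552 [0.0101955 0.        0.        0.        0.       ] [0.33568725 0.07913766 1.13517029] [[0.01, -1.0, 0.03], [-0.99, -0.02, -0.15], [0.15, -0.02, -0.99]]
{'time_s': 0.1, 'qpos': array([-1.43699179e+00,  3.42646275e-01,  1.52490836e+00, -2.59495228e-05,
        1.27541316e+00, -1.46004149e-01]), 'qvel': array([-0.00073081, -0.00358002, -0.00222619, -0.00053466,  0.00021327,
        0.00151068]), 'joint_torque': array([ 1.74048026e-03, -4.32003164e+01, -2.44694585e+01,  7.19188456e-02,
        5.26377093e-02, -4.17495517e-05]), 'eef_pos': array([ 0.14495292, -0.50421527,  0.22612256]), 'orientation': array([-6.87637820e-04,  9.90228578e-01,  1.39452108e-01, -8.21595439e-06]), 'ft_force': array([ 0.27382963,  0.28339863, -0.01788187]), 'wrist_torque': array([-0.02437966, -0.08325597,  0.03106252]), 'grip_force': 0.0, 'opening': 0.09195306262150178}
```

View pics/scene1.png

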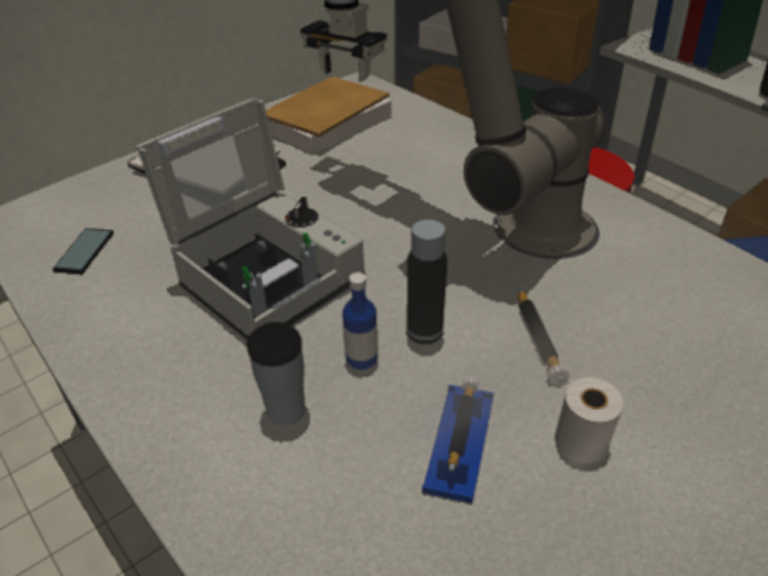

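View pics/top1.png

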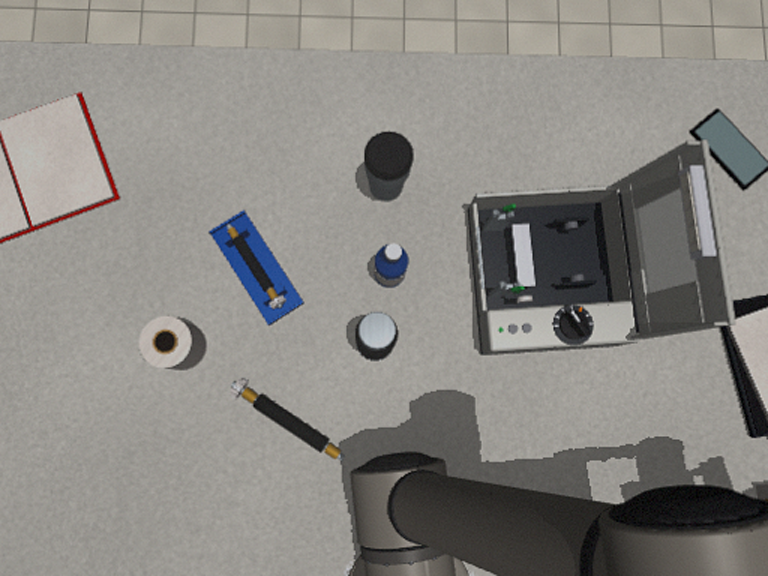

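The scene view shows the tray roller at about (460,435), with its gear at (468,387). The printer is at (260,240). In the top view the tray is at (256,267) with the gear at (278,301), the forks and latches are at (505,212) and (515,292), and the dial is at (573,324). All of these are at 1.5x. The roller lying on the desk is the decoy.

Run:
```python
from h import *
import pickle
t=pickle.load(open("top.pkl","rb")); s=pickle.load(open("scene.pkl","rb"))
save(t,"tp.png",(308,120,428,240),5); save(s,"sp.png",(100,100,250,230),5)
for n,f,box in(("top",t,(135,135,205,220)),("scene",s,(275,245,335,340))):
    im=f["frame"][box[1]:box[3],box[0]:box[2]]; hsv=cv2.cvtColor(im,cv2.COLOR_RGB2HSV)
    for k,m in(("blue",cv2.inRange(hsv,(105,100,30),(130,255,255))),("brass",cv2.inRange(hsv,(8,90,70),(30,255,255))),("black",cv2.inRange(hsv,(0,0,0),(179,110,55))),("white",cv2.inRange(hsv,(0,0,140),(179,70,255)))):
        c,l,st,ce=cv2.connectedComponentsWithStats(m)
        for i in range(1,c):
            if st[i,4]>6: print(n,k,st[i,4],(ce[i]+box[:2]).round(1), end=' ')
        print()
a=np.zeros((600,800,3),np.uint8)
a[:600,:420]=cv2.resize(t["frame"][135:220,135:205],(420,600),interpolation=cv2.INTER_CUBIC)[:600]
a[:600,420:799]=cv2.resize(s["frame"][245:340,275:335],(379,600),interpolation=cv2.INTER_CUBIC)
cv2.imwrite("pics/tray.png",a[:,:,::-1])
```

```text
top blue 1552 [170.5 177.5] 
top brass 31 [155.  154.9] top brass 33 [181.  195.2] 
top black 279 [167.7 174.6] 
top white 3828 [168.8 176.3] top white 31 [183.8 200.6] 
scene blue 14 [304.9 259.7] scene blue 1534 [304.3 304.7] scene blue 10 [318.7 262.8] 
scene brass 22 [312.4 260.4] scene brass 45 [302.  304.9] 
scene black 133 [305.6 293.9] 
scene white 2737 [302.7 289.3]
```

View pics/tp.png

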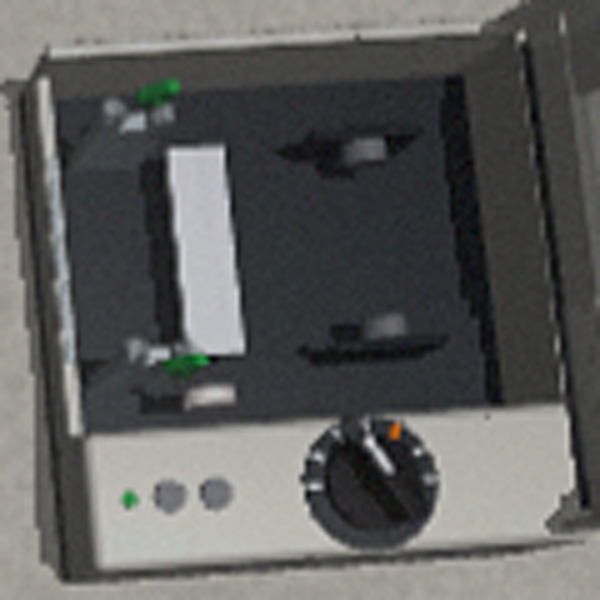

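View pics/sp.png

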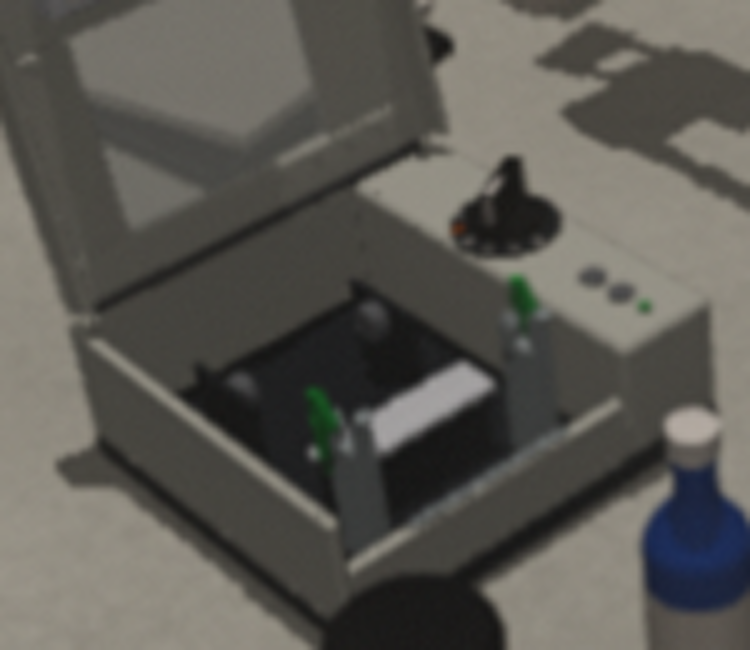

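View pics/tray.png

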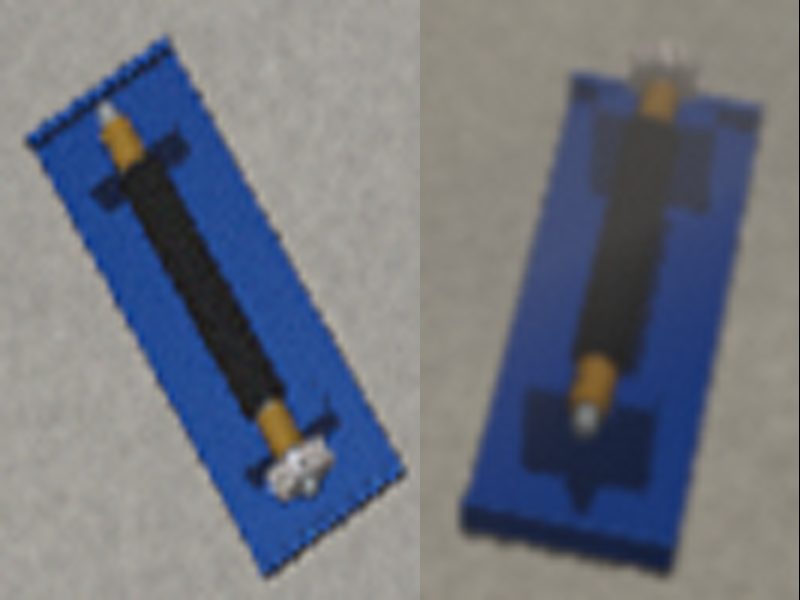

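The top crop shows the dial disc centred at about (372,487), with its bar covering the third mark (60°) and the orange mark at (396,432). So the dial reads about 1.047. The prong tips are at (113,108)/(160,115) and (138,348)/(170,352), and the hooks are at (158,93) and (187,362). In the scene crop the hooks are at (320,410) and (522,295). In the tray picture the roller lies in its supports with the gear at the lower right (top view), and the brass ends are clear.

Run:
```python
from h import *
import pickle
t=pickle.load(open("top.pkl","rb")); s=pickle.load(open("scene.pkl","rb"))
# roller: bush blobs
P=tri(t,[[155,154.9],[181,195.2],[183.8,200.6]],s,[[302,304.9],[312.4,260.4],[313,255]])
print("bush plain,gear,gearwheel",P.round(4).tolist()); 
for z in(.045,.048,.052): print(z,onz(t,[[155,154.9],[181,195.2]],z).round(4).tolist(),onz(t,[[155,154.9],[181,195.2]],z).mean(0).round(4))
Q=onz(t,[[155,154.9],[181,195.2]],.05);print("len",np.linalg.norm(Q[0]-Q[1]))
def blobs(f,lo,hi,box,mn=3):
    im=f["frame"][box[1]:box[3],box[0]:box[2]]; m=cv2.inRange(cv2.cvtColor(im,cv2.COLOR_RGB2HSV),lo,hi)
    c,l,st,ce=cv2.connectedComponentsWithStats(m); return [(st[i,4],(ce[i]+box[:2]).round(2).tolist(), st[i,:4]+[box[0],box[1],0,0]) for i in range(1,c) if st[i,4]>=mn]
g=((45,100,40),(80,255,255))
gt=blobs(t,*g,(308,120,428,240)); gs=blobs(s,*g,(100,100,250,230)); print(gt,gs,sep="\n")
print("orange",blobs(t,(5,150,120),(18,255,255),(308,120,428,240)))
# dial disc in top view
im=t["frame"][200:235,360:400]; m=cv2.inRange(cv2.cvtColor(im,cv2.COLOR_RGB2GRAY),0,75)
m=cv2.morphologyEx(m,cv2.MORPH_CLOSE,np.ones((3,3)))
cs=max(cv2.findContours(m,0,2)[0],key=cv2.contourArea); print("disc",cv2.minEnclosingCircle(cs),cv2.fitEllipse(cv2.convexHull(cs)))
c=lambda L:[[308+x/5,120+y/5] for x,y in L]; d=lambda L:[[100+x/5,100+y/5] for x,y in L]
print("hooks/tips",tri(t,c([(158,93),(187,362),(113,108),(140,347)]),s,d([(320,405),(522,290),(362,415),(540,318)])).round(4).tolist())
print("dial",onz(t,c([(372,487)]),.105))
print("cover top",tri(t,[[690/1.5,145/1.5],[730/1.5,322/1.5]],s,[[142/1.5,148/1.5],[262/1.5,102/1.5]]).round(3).tolist())
print("wall corners z.095 (front inner-left top rim ends)",onz(t,c([(40,80),(78,435),(95,565),(50,52),(560,405)]),.095).round(4).tolist())
print("objs",tri(t,[[388/1.5,155/1.5],[376/1.5,330/1.5],[393/1.5,251/1.5],[165/1.5,342/1.5]],s,[[275/1.5,342/1.5],[429/1.5,230/1.5],[358/1.5,279/1.5],[595/1.5,398/1.5]]).round(3).tolist())
```

```text
bush plain,gear,gearwheel [[0.6097, 0.3131, 0.0506, 0.002], [0.5042, 0.2417, 0.0518, 0.0011], [0.4911, 0.2328, 0.053, 0.0038]]
0.045 [[0.6104, 0.315, 0.045], [0.5049, 0.2432, 0.045]] [0.5577 0.2791 0.045 ]
0.048 [[0.6097, 0.3144, 0.048], [0.5045, 0.2427, 0.048]] [0.5571 0.2786 0.048 ]
0.052 [[0.6087, 0.3135, 0.052], [0.5039, 0.2421, 0.052]] [0.5563 0.2778 0.052 ]
len 0.1270545044771716
[(np.int32(33), [339.24, 138.09], array([335, 136,   9,   5])), (np.int32(30), [344.8, 192.37], array([341, 191,   9,   5])), (np.int32(4), [333.5, 219.5], array([333, 219,   2,   2]))]
[(np.int32(21), [204.05, 158.81], array([202, 155,   5,   8])), (np.int32(53), [163.72, 183.15], array([161, 177,   6,  15]))]
orange [(np.int32(6), [386.5, 206.0], array([386, 205,   2,   3]))]
disc ((19.5, 17.0), 25.869966506958008) ((7.519189834594727, 16.632122039794922), (34.23414611816406, 129.70005798339844), 86.76959228515625)
hooks/tips [[0.6418, -0.154, 0.1238, 0.0026], [0.5066, -0.165, 0.125, 0.0012], [0.6321, -0.1303, 0.1265, 0.0007], [0.5131, -0.1419, 0.1223, 0.0013]]
dial [[ 0.44900269 -0.25908586  0.105     ]]
cover top [[0.689, -0.373, 0.292, 0.008], [0.433, -0.405, 0.288, 0.014]]
wall corners z.095 (front inner-left top rim ends) [[0.655, -0.0996, 0.095], [0.4736, -0.1168, 0.095], [0.4095, -0.1244, 0.095], [0.6699, -0.1048, 0.095], [0.4927, -0.3579, 0.095]]
objs [[0.716, 0.049, 0.154, 0.0], [0.426, 0.065, 0.222, 0.0], [0.553, 0.04, 0.177, 0.0], [0.413, 0.402, 0.1, 0.0]]
```

```bash
cat >> h.py <<'E'
def shift(pos,yaw,targets):
    "print tool shifts (cm) and roll for world targets (x,y,z,yaw deg) from tool pose pos,yaw"
    a=np.radians(yaw); x=np.array([np.cos(a),np.sin(a),0]); y=np.array([np.sin(a),-np.cos(a),0])
    for T in targets:
        d=(np.array(T[:3])-pos)*100; r=np.radians((yaw-T[3]+90)%180-90)
        print([round(float(v),2) for v in(d@x,d@y,-d[2])],round(float(r),3))
def pose():
    s=manip.state(); w,x,y,z=s["orientation"]; return s["eef_pos"],np.degrees(np.arctan2(2*(x*y+w*z),1-2*(y*y+z*z)))
E
python3 - <<'E'
from h import *
print(pose())
shift(np.array([.145,-.505,.227]),16.03,[(.145,-.505,.36,16),(.451,-.259,.36,35.5),(.451,-.259,.16,35.5),(.451,-.259,.109,35.5)])
E
```

```text
(array([ 0.14495292, -0.50421527,  0.22612256]), np.float64(16.03228361033428))
[0.0, 0.0, -13.3] 0.001
[36.2, -15.19, -13.3] -0.34
[36.2, -15.19, 6.7] -0.34
[36.2, -15.19, 11.8] -0.34
```

Emit:
apply_moves(
  rows=[
    [1,0,0,-13.3,0],
    [1,0,0,-13.3,0],
    [1,0,0,-13.3,0],
    [1,0,0,-13.3,0],
    [0.6,36.2,-15.2,-13.3,-0.34],
    [0.6,36.2,-15.2,-13.3,-0.34],
    [0.6,36.2,-15.2,-13.3,-0.34],
    [0.6,36.2,-15.2,-13.3,-0.34],
    [0.6,36.2,-15.2,-13.3,-0.34],
    [0.6,36.2,-15.2,-13.3,-0.34],
    [0.6,36.2,-15.2,-13.3,-0.34],
    [0.6,36.2,-15.2,-13.3,-0.34],
    [0.6,36.2,-15.2,-13.3,-0.34],
    [0.6,36.2,-15.2,-13.3,-0.34],
    [0.6,36.2,-15.2,-13.3,-0.34],
    [0.6,36.2,-15.2,-13.3,-0.34],
    [0.6,36.2,-15.2,-13.3,-0.34],
    [0.6,36.2,-15.2,-13.3,-0.34],
  ],
)

```text
time_s: 1.6
eef_pos: [0.4501, -0.2595, 0.3596]
orientation: [0.0, 0.953, 0.304, -0.0]
ft_force: [-0.1, 0.1, 0.0]
opening: 0.0553
grip_force: 0.0
```

Emit:
apply_moves(
  rows=[
    [0.6,0,0,15,0],
    [0.6,0,0,15,0],
    [0.6,0,0,15,0],
    [0.6,0,0,20,0],
    [0.6,0,0,20,0],
    [0.6,0,0,20,0],
    [0.6,0,0,20,0],
  ],
)

```text
time_s: 2.18
eef_pos: [0.4498, -0.2591, 0.1594]
orientation: [-0.001, 0.953, 0.304, -0.001]
ft_force: [0.3, 0.2, 0.1]
opening: 0.0552
grip_force: 0.0
```

Run:
```python
from h import *
print(pose(),manip.state()["time_s"],manip.state()["qpos"])
s=grab("scene"); t=grab("top")
a=np.zeros((400,800,3),np.uint8)
a[:,:400]=cv2.resize(t["frame"][160:240,350:430],(400,400),interpolation=cv2.INTER_CUBIC)
a[:,400:]=cv2.resize(s["frame"][90:170,160:240],(400,400),interpolation=cv2.INTER_CUBIC)
cv2.imwrite("pics/dial1.png",a[:,:,::-1])
```

```text
(array([ 0.44982563, -0.25907961,  0.15937223]), np.float64(35.4104007068283)) 2.1833 [-6.70163484e-01  3.97871106e-01  1.63894216e+00 -1.85729919e-04
  1.10761705e+00  2.82689254e-01]
```

View pics/dial1.png

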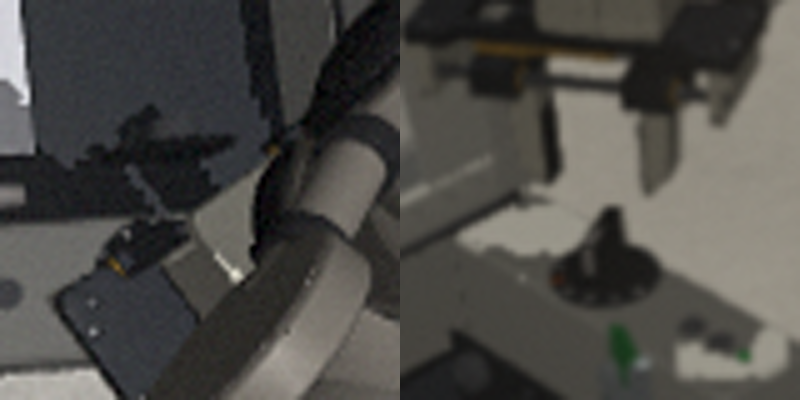

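The gripper is centred over the dial in the scene half: its fingers are at about (550,140) and (657,150), and the bar is at (608,235). Next I descend and close gently.

Emit:
apply_moves(
  rows=[
    [0.6,0,0,3,0],
    [0.6,0,0,5,0],
    [0.6,0,0,5,0],
    [0.6,0,0,5,0],
    [0,0,0,5,0],
    [0,0,0,5,0],
    [0,0,0,5,0],
    [0,0,0,5,0],
    [0,0,0,5,0],
    [0,0,0,5,0],
    [0,0,0,5,0],
    [0,0,0,5,0],
  ],
  grip_force=15,
)

```text
time_s: 3.28
eef_pos: [0.453, -0.2612, 0.1102]
orientation: [0.003, 0.952, 0.305, 0.002]
ft_force: [5.8, -8.2, -6.6]
opening: 0.0118
grip_force: 15.0
```

Emit:
apply_moves(
  rows=[
    [0,0,0.35,0,0],
    [0,0,0.35,0,0],
    [0,0,0.35,0,0.12],
    [0,0,0.35,0,0.24],
    [0,0,0.35,0,0.36],
    [0,0,0.35,0,0.48],
    [0,0,0.35,0,0.6],
    [0,0,0.35,0,0.72],
    [0,0,0.35,0,0.84],
    [0,0,0.35,0,0.96],
    [0,0,0.35,0,1.06],
    [0,0,0.35,0,1.06],
    [0,0,0.35,0,1.06],
    [0,0,0.35,0,1.06],
  ],
  grip_force=25,
)

```text
time_s: 4.45
eef_pos: [0.4531, -0.2619, 0.1101]
orientation: [0.0, 0.976, -0.217, 0.0]
ft_force: [-1.2, -2.2, 4.2]
opening: 0.0118
grip_force: 25.0
```

Run:
```python
from h import *
s=manip.state(); print(pose(),s["wrist_torque"],s["opening"],s["ft_force"])
```

```text
(array([ 0.4531432 , -0.26187306,  0.11009629]), np.float64(-25.05130709444708)) [-0.34908619  0.21736442 -0.03931376] 0.011778401121117504 [-1.16847891 -2.17955874  4.16275409]
```

Emit:
apply_moves(
  rows=[
    [0.5,0,0,0,0],
    [0.5,0,0,0,0],
    [0.5,0,0,0,0],
    [0.5,0,0,0,0],
    [0.5,0,0,-4,0],
    [0.5,0,0,-8,0],
    [0.5,0,0,-12,0],
    [0.5,0,0,-16,0],
    [0.5,0,0,-20,0],
    [0.8,0,0,-24,0],
    [0.8,0,0,-24,0],
  ],
)

```text
time_s: 5.37
eef_pos: [0.4548, -0.2625, 0.358]
orientation: [0.003, 0.976, -0.218, 0.006]
ft_force: [-0.3, -0.3, 0.6]
opening: 0.0548
grip_force: 0.0
```

Run:
```python
from h import *
p,y=pose(); print(p,y)
import json
# roller mid (0.5572,0.2787,.046), heading 34.2
shift(p,y,[(.5572,.2787,.33,34.2)])
```

```text
[ 0.45483571 -0.26254447  0.35796886] -25.180032045847128
[-13.76, -53.34, 2.8] -1.036
```

Emit:
apply_moves(
  rows=[
    [0.9,-13.8,-53.3,2,-1.036],
    [0.9,-13.8,-53.3,2,-1.036],
    [0.9,-13.8,-53.3,2,-1.036],
    [0.9,-13.8,-53.3,2,-1.036],
    [0.9,-13.8,-53.3,2,-1.036],
    [0.9,-13.8,-53.3,2,-1.036],
    [0.9,-13.8,-53.3,2,-1.036],
    [0.9,-13.8,-53.3,2,-1.036],
    [0.9,-13.8,-53.3,2,-1.036],
    [0.9,-13.8,-53.3,2,-1.036],
    [0.9,-13.8,-53.3,2,-1.036],
    [0.9,-13.8,-53.3,2,-1.036],
    [0.9,-13.8,-53.3,2,-1.036],
    [0.9,-13.8,-53.3,2,-1.036],
    [0.9,-13.8,-53.3,2,-1.036],
    [0.9,-13.8,-53.3,2,-1.036],
    [0.9,-13.8,-53.3,2,-1.036],
    [0.9,-13.8,-53.3,2,-1.036],
  ],
)

```text
time_s: 6.87
eef_pos: [0.5554, 0.278, 0.3301]
orientation: [0.0, 0.956, 0.293, 0.0]
ft_force: [0.1, -0.6, -0.2]
opening: 0.0826
grip_force: 0.0
```

Run:
```python
from h import *
p,y=pose(); print(p,y)
shift(p,y,[(.5572,.2787,.10,34.2),(.5572,.2787,.026,34.2)])
t=grab("top"); s=grab("scene")
import pickle; pickle.dump(t,open("top2.pkl","wb")); pickle.dump(s,open("scene2.pkl","wb"))
a=np.zeros((600,800,3),np.uint8)
a[:,:450]=cv2.resize(t["frame"][120:240,308:398],(450,600),interpolation=cv2.INTER_CUBIC)
a[:400,450:800]=cv2.resize(s["frame"][110:190,160:230],(350,400),interpolation=cv2.INTER_CUBIC)
cv2.imwrite("pics/dial2.png",a[:,:,::-1])
```

```text
[0.55537392 0.27804762 0.33006707] 34.034722277017266
[0.19, 0.05, 23.01] -0.003
[0.19, 0.05, 30.41] -0.003
```

View pics/dial2.png

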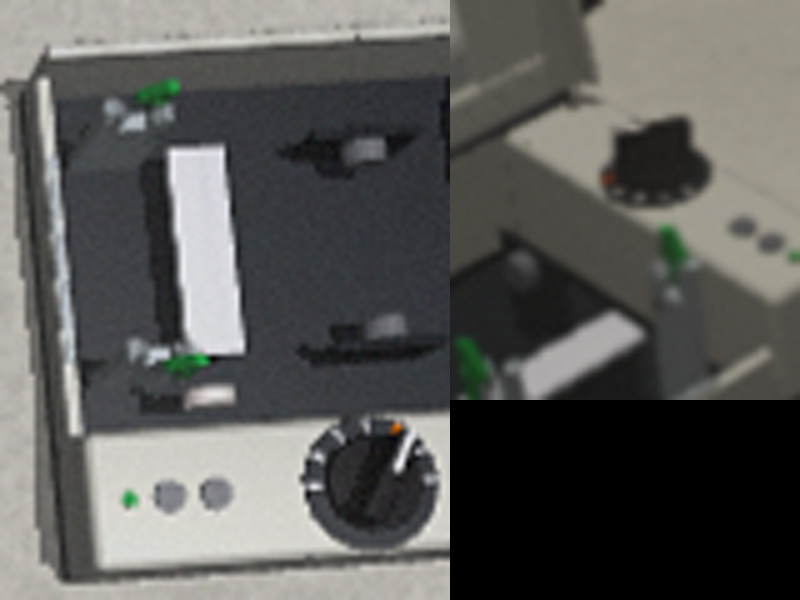

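The pointer now lines up with the orange mark in the top half: the pointer runs (398,470)→(415,425) and the mark is at (397,427), with the bar top offset by parallax. That is 120° from the front, so the dial is done. Next is the roller.

Emit:
apply_moves(
  rows=[
    [0.9,0.2,0.05,4,0],
    [0.9,0.2,0.05,8,0],
    [0.9,0.2,0.05,12,0],
    [0.9,0.2,0.05,16,0],
    [0.9,0.2,0.05,20,0],
    [0.9,0.2,0.05,24,0],
    [0.9,0.2,0.05,27,0],
    [0.9,0.2,0.05,29,0],
    [0.9,0.2,0.05,30.4,0],
    [0.9,0.2,0.05,30.4,0],
    [0.9,0.2,0.05,30.4,0],
  ],
)

```text
time_s: 7.88
eef_pos: [0.5573, 0.2795, 0.0257]
orientation: [0.0, 0.956, 0.293, -0.0]
ft_force: [-0.3, 1.1, 0.1]
opening: 0.0826
grip_force: 0.0
```

Emit:
apply_moves(
  rows=[
    [0,0,0,0,0],
    [0,0,0,0,0],
    [0,0,0,0,0],
    [0,0,0,0,0],
    [0,0,0,0,0],
    [0,0,0,0,0],
    [0,0,0,0,0],
    [0,0,0,0,0],
    [0,0,0,0,0],
    [0,0,0,0,0],
    [0,0,0,0,0],
    [0,0,0,0,0],
  ],
  grip_force=10,
)

```text
time_s: 8.88
eef_pos: [0.5582, 0.279, 0.0257]
orientation: [0.001, 0.956, 0.293, 0.0]
ft_force: [3.0, -5.9, 0.7]
opening: 0.0197
grip_force: 10.0
```

Emit:
apply_moves(
  rows=[
    [0,0,0,0,0],
    [0,0,0,0,0],
    [0,0,0,0,0],
    [0,0,0,-1,0],
    [0,0,0,-3,0],
    [0,0,0,-6,0],
    [0,0,0,-10,0],
    [0,0,0,-14,0],
    [0,0,0,-18,0],
    [0,0,0,-22,0],
    [0,0,0,-26,0],
    [0,0,0,-29,0],
    [0,0,0,-29,0],
    [0,0,0,-29,0],
    [0,0,0,-29,0],
  ],
  grip_force=40,
)

```text
time_s: 10.13
eef_pos: [0.5566, 0.2802, 0.3145]
orientation: [0.0, 0.956, 0.294, -0.001]
ft_force: [-0.6, 0.3, -1.7]
opening: 0.0187
grip_force: 40.0
```

Run:
```python
from h import *
p,y=pose(); print(p,y,manip.state()["opening"])
shift(p,y,[(.5735,-.149,.30,5.4)])
```

```text
[0.55660568 0.28022657 0.31454625] 34.1421825591294 0.018738028570232844
[-22.69, 36.47, 1.45] 0.502
```

Emit:
apply_moves(
  rows=[
    [0,-1,1.6,0,0.03],
    [0,-3,4.8,0,0.08],
    [0,-5,8,0,0.13],
    [0,-7,11.2,0,0.18],
    [0,-9,14.4,0,0.22],
    [0,-11,17.6,0,0.27],
    [0,-13,20.8,0,0.31],
    [0,-15,24,0,0.35],
    [0,-17,27.3,0,0.4],
    [0,-19,30.5,0,0.44],
    [0,-21,33.7,0,0.48],
    [0,-22.2,35.7,0,0.5],
    [0,-22.7,36.5,0,0.502],
    [0,-22.7,36.5,0,0.502],
    [0,-22.7,36.5,0,0.502],
    [0,-22.7,36.5,4,0.502],
    [0,-22.7,36.5,7,0.502],
    [0,-22.7,36.5,10,0.502],
    [0,-22.7,36.5,10,0.502],
    [0,-22.7,36.5,10,0.502],
  ],
)

```text
time_s: 11.8
eef_pos: [0.5736, -0.1472, 0.2149]
orientation: [-0.001, 0.999, 0.048, -0.002]
ft_force: [0.0, 0.3, -0.2]
opening: 0.0192
grip_force: 40.0
```

Run:
```python
from h import *
p,y=pose(); print(p,y,manip.state()["opening"])
import pickle
t=grab("top"); s=grab("scene"); pickle.dump((t,s),open("hover.pkl","wb"))
a=np.zeros((600,800,3),np.uint8)
a[:,:400]=cv2.resize(t["frame"][120:210,308:368],(400,600),interpolation=cv2.INTER_CUBIC)
a[:,400:800]=cv2.resize(s["frame"][110:215,140:210],(400,600),interpolation=cv2.INTER_CUBIC)
cv2.imwrite("pics/hover.png",a[:,:,::-1])
for n,f,box in(("top",t,(300,110,430,220)),("scene",s,(100,80,250,230))):
    im=f["frame"][box[1]:box[3],box[0]:box[2]]; hsv=cv2.cvtColor(im,cv2.COLOR_RGB2HSV)
    m=cv2.inRange(hsv,(8,90,70),(30,255,255)); c,l,st,ce=cv2.connectedComponentsWithStats(m)
    print(n,[(st[i,4],(ce[i]+box[:2]).round(1)) for i in range(1,c) if st[i,4]>5])
```

```text
[ 0.57357266 -0.14716119  0.21487224] 5.502774752037573 0.019208802081325783
top []
scene [(np.int32(185), array([211.9,  83.3])), (np.int32(25), array([161.9, 144.6]))]
```

View pics/hover.png

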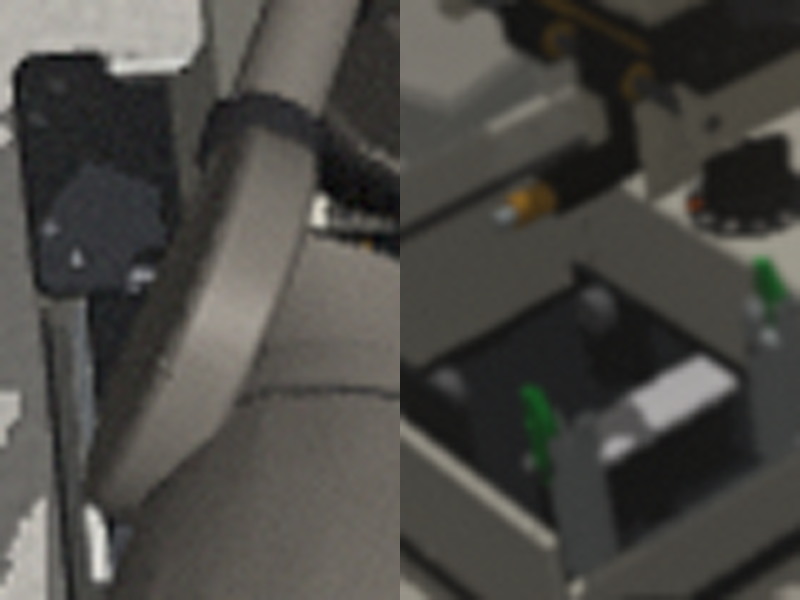

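The top view is blocked by the arm. The scene half shows the plain bush at about (530,200) and the empty forks below it. I'll check the fork geometry on the unobstructed pictures, with the expected slot points drawn in.

Run:
```python
from h import *
import pickle
t=pickle.load(open("top2.pkl","rb")); s=pickle.load(open("scene2.pkl","rb")); _,sh=pickle.load(open("hover.pkl","rb"))
a=np.radians(5.4); yd=np.array([np.cos(a),np.sin(a),0]); xd=np.array([np.sin(a),-np.cos(a),0]); Z=np.array([0,0,1.])
S=np.array([.573,-.1485,.105]); out=np.zeros((600,800,3),np.uint8)
for r,(f,boxes) in enumerate(((t,[(322,130,348,149.5),(328,180,354,199.5)]),(s,[(155,172,181,191.5),(195,152,221,171.5)]))):
    for c,b in enumerate(boxes):
        k=400/26; x0,y0=int(b[0]),int(b[1]); im=cv2.resize(f["frame"][y0:y0+20,x0:x0+26],(400,308),interpolation=cv2.INTER_CUBIC)[:300]
        sg=1 if c==0 else -1
        for col,pts in(((255,0,0),[S+sg*.060*yd+dx*xd+.022*Z for dx in(-.00775,.00775)]),((255,255,0),[S+sg*y*yd+dx*xd+.022*Z for y in(.056,.064) for dx in (-.0,)])):
            for q in proj(f,pts):
                u=((q-[x0,y0])+.5)*k; cv2.circle(im,(int(u[0]),int(u[1])),3,col,-1)
        out[r*300:r*300+300,c*400:c*400+400]=im
cv2.imwrite("pics/forks.png",out[:,:,::-1])
p,y=pose(); M=p+[0,0,.0195]
print(proj(sh,[M+.064*yd,M+.086*yd]).round(1))
# the same check in the tray
h=np.radians(34.2); T=np.array([.5577,.279,.0455]); d=np.array([np.cos(h),np.sin(h),0]); s1=pickle.load(open("scene.pkl","rb")); print(proj(s1,[T+.064*d,T-.064*d]).round(1))
```

```text
[[161.3 145.7]
 [153.9 149.6]]
[[302.6 307.2]
 [312.7 262.7]]
```

View pics/forks.png

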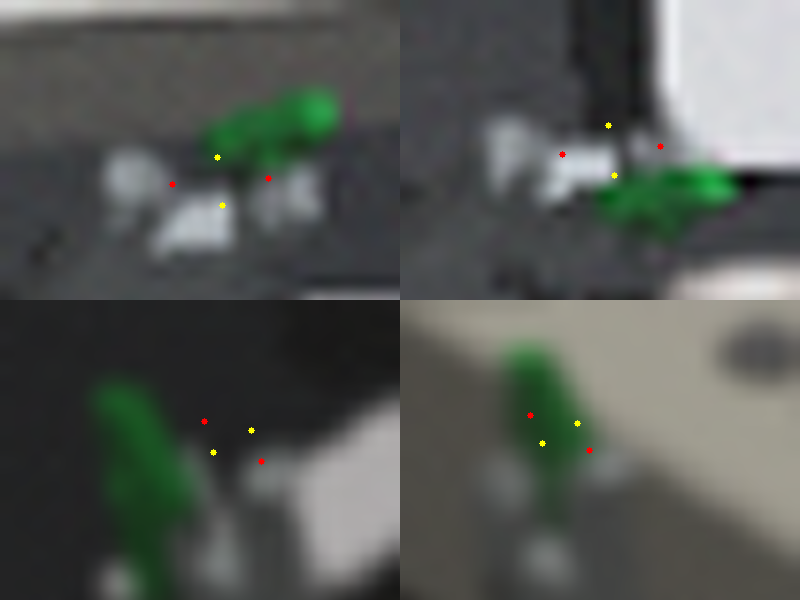

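In the top row the slots lie between the prong tips: plain fork 168–262, drive fork about 545–632. My expected points are within about 1–4 mm, and the yaw may be slightly smaller at about 4.9°. I'll lower to just above the prongs and then go in by feel.

Emit:
apply_moves(
  rows=[
    [0,0,0.13,3,0.01],
    [0,0,0.13,6,0.01],
    [0,0,0.13,8,0.01],
    [0,0,0.13,9,0.01],
    [0,0,0.13,9,0.01],
    [0,0,0.13,9,0.01],
    [0,0,0.13,9,0.01],
    [0,0,0.13,9,0.01],
  ],
  grip_force=60,
)

```text
time_s: 12.57
eef_pos: [0.5754, -0.1509, 0.1278]
orientation: [0.001, 0.999, 0.042, 0.002]
ft_force: [0.4, -0.5, -1.0]
opening: 0.0185
grip_force: 60.0
```

Run:
```python
from h import *
p,y=pose(); s=manip.state(); print(p,y,s["ft_force"],s["wrist_torque"])
f=grab("scene"); hsv=cv2.cvtColor(f["frame"],cv2.COLOR_RGB2HSV)[120:230,100:250]
c,l,st,ce=cv2.connectedComponentsWithStats(cv2.inRange(hsv,(8,90,70),(30,255,255)))
print([(st[i,4],(ce[i]+[100,120]).round(1)) for i in range(1,c) if st[i,4]>5])
a=np.radians(5);M=p+[0,0,.0195];d=np.array([np.cos(a),np.sin(a),0]);print(proj(f,[M+.064*d,M-.064*d]).round(1))
import pickle; pickle.dump(f,open("low.pkl","wb"))
```

```text
[ 0.57544297 -0.15087688  0.12784597] 4.8067145002393055 [ 0.39312102 -0.53339652 -0.98685041] [ 0.0007636  -0.04548846 -0.023337  ]
[(np.int32(24), array([165.8, 173.6]))]
[[165.8 175. ]
 [204.2 153.4]]
```

Emit:
apply_moves(
  rows=[
    [0,0,0,0,0],
    [0,0,0,0,0],
    [0,0,0,0,0],
  ],
)

```text
time_s: 12.87
eef_pos: [0.5744, -0.1505, 0.1261]
orientation: [0.0, 0.999, 0.042, 0.0]
ft_force: [-0.2, 0.2, -2.0]
opening: 0.0184
grip_force: 60.0
```

Emit:
apply_moves(
  rows=[
    [0,0,0,0,0],
    [0,0,0,0,0],
  ],
)

```text
time_s: 13.03
eef_pos: [0.5742, -0.1505, 0.1257]
orientation: [0.0, 0.999, 0.042, -0.0]
ft_force: [0.5, -0.6, -0.2]
opening: 0.0187
grip_force: 60.0
```

Emit:
apply_moves(
  rows=[
    [0,0,0,0,0],
    [0,0,0,0,0],
  ],
)

```text
time_s: 13.2
eef_pos: [0.5742, -0.1505, 0.1257]
orientation: [0.0, 0.999, 0.042, -0.0]
ft_force: [-0.2, -0.6, -1.0]
opening: 0.0189
grip_force: 60.0
```

Emit:
apply_moves(
  rows=[
    [0,0,-0.2,0,0],
    [0,0,-0.2,0,0],
    [0,0,-0.2,0,0],
    [0,0,-0.2,0.5,0],
    [0,0,-0.2,1,0],
    [0,0,-0.2,1,0],
    [0,0,-0.2,1,0],
    [0,0,-0.2,1,0],
    [0,0,-0.2,1,0],
  ],
)

```text
time_s: 13.95
eef_pos: [0.5742, -0.1485, 0.1158]
orientation: [0.0, 0.999, 0.042, 0.0]
ft_force: [0.1, 0.2, -1.0]
opening: 0.0188
grip_force: 60.0
```

Emit:
apply_moves(
  rows=[
    [0,0,0,0.25,0],
    [0,0,0,0.5,0],
    [0,0,0,0.5,0],
    [0,0,0,0.5,0],
    [0,0,0,0.5,0],
    [0,0,0,0.5,0],
  ],
)

```text
time_s: 14.45
eef_pos: [0.5742, -0.1485, 0.1108]
orientation: [0.0, 0.999, 0.042, 0.0]
ft_force: [-0.5, -0.1, -1.1]
opening: 0.0185
grip_force: 60.0
```

Run:
```python
from h import *
p,y=pose(); s=manip.state(); print(p,y,s["ft_force"],s["wrist_torque"],s["opening"])
```

```text
[ 0.57417223 -0.14849831  0.11077801] 4.801034663770315 [-0.53249997 -0.05084438 -1.05573256] [-0.02889972 -0.02406996 -0.05470178] 0.018457976946633533
```

Emit:
apply_moves(
  rows=[
    [0,0,0,0.25,0],
    [0,0,0,0.5,0],
    [0,0,0,0.5,0],
    [0,0,0,0.5,0],
    [0,0,0,0.5,0],
    [0,0,0,0.5,0],
  ],
)

```text
time_s: 14.95
eef_pos: [0.5744, -0.1472, 0.1059]
orientation: [-0.001, 0.999, 0.042, 0.0]
ft_force: [0.1, 5.8, 1.6]
opening: 0.0185
grip_force: 60.0
```

Run:
```python
from h import *
p,y=pose(); s=manip.state(); print(p,y,s["ft_force"],s["wrist_torque"],s["opening"])
```

```text
[ 0.57436628 -0.14723643  0.10589406] 4.80293033270539 [0.10927172 5.84708652 1.58395858] [ 0.85126298 -0.07359692 -0.12254171] 0.01845859175719111
```

Emit:
apply_moves(
  rows=[
    [0,0,-0.25,0,0.01],
    [0,0,-0.25,0,0.01],
    [0,0,-0.25,0,0.01],
    [0,0,-0.25,0.25,0.01],
    [0,0,-0.25,0.4,0.01],
    [0,0,-0.25,0.4,0.01],
    [0,0,-0.25,0.4,0.01],
    [0,0,-0.25,0.4,0.01],
  ],
)

```text
time_s: 15.62
eef_pos: [0.5751, -0.1473, 0.1051]
orientation: [0.002, 0.999, 0.037, 0.002]
ft_force: [-4.4, -3.3, 19.8]
opening: 0.0185
grip_force: 60.0
```

Run:
```python
from h import *
p,y=pose(); s=manip.state(); print(p,y,s["ft_force"],s["wrist_torque"],s["opening"])
```

```text
[ 0.57507575 -0.1473425   0.10508134] 4.2280775508496005 [-4.37862099 -3.29812443 19.83908536] [-0.55378802  0.72924923  0.13791803] 0.01849992678139439
```

Emit:
apply_moves(
  rows=[
    [0,0,0,-0.4,0],
    [0,-0.15,0.13,-0.4,-0.005],
    [0,-0.15,0.13,-0.4,-0.005],
    [0,-0.15,0.13,-0.4,-0.005],
    [0,-0.15,0.13,-0.2,-0.005],
    [0,-0.15,0.13,0,-0.005],
    [0,-0.15,0.13,0,-0.005],
    [0,-0.15,0.13,0,-0.005],
    [0,-0.15,0.13,0,-0.005],
  ],
)

```text
time_s: 16.37
eef_pos: [0.5737, -0.1477, 0.1047]
orientation: [0.001, 0.999, 0.039, 0.002]
ft_force: [-3.2, 0.8, 22.0]
opening: 0.0183
grip_force: 60.0
```

Run:
```python
from h import *
p,y=pose(); s=manip.state(); print(p,y,s["ft_force"],s["wrist_torque"],s["opening"])
f=grab("scene"); save(f,"press.png",(140,135,240,210),8)
```

```text
[ 0.57367579 -0.14773673  0.1046541 ] 4.52666412154089 [-3.24413519  0.77191513 22.04671451] [0.16484572 0.49243795 0.08063338] 0.018281134834257088
```

View pics/press.png

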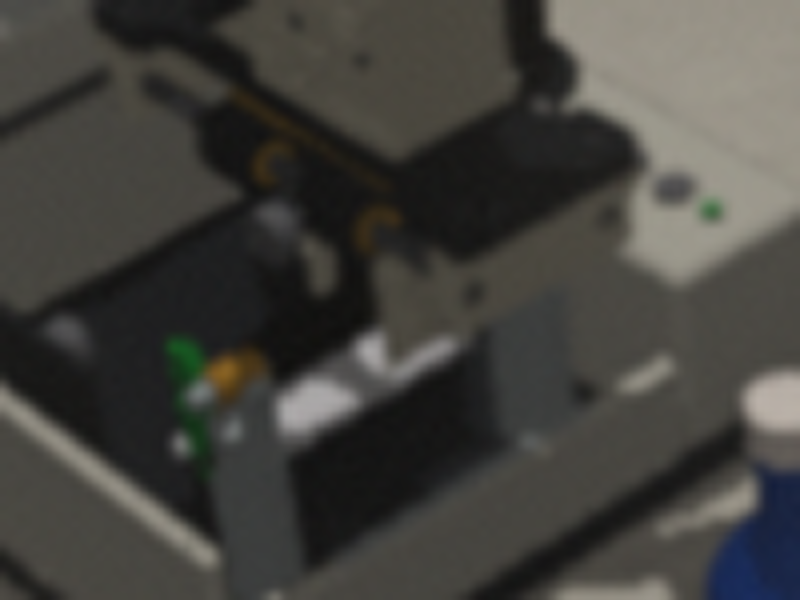

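The plain end shows the brass bush at (235,370) between the prongs with the latch hook at (190,370), so it sits at the latch nose. I'll press on in small steps.

Emit:
apply_moves(
  rows=[
    [0,0,0,0.2,0],
    [0,0,0,0.4,0],
    [0,0,0,0.4,0],
    [0,0,0,0.4,0],
    [0,0,0,0.4,0],
  ],
)

```text
time_s: 16.83
eef_pos: [0.5751, -0.1492, 0.102]
orientation: [0.002, 0.999, 0.039, 0.004]
ft_force: [-0.8, -2.8, 25.9]
opening: 0.0188
grip_force: 60.0
```

Run:
```python
from h import *
p,y=pose(); s=manip.state(); print(p,y,s["ft_force"],s["wrist_torque"],s["opening"])
```

```text
[ 0.5750571  -0.14915636  0.10202926] 4.520379341314712 [-0.81325371 -2.81859994 25.86174299] [-0.40282443  0.27552384  0.06091439] 0.018763831213366132
```

Emit:
apply_moves(
  rows=[
    [0,0,0,0.2,0],
    [0,0,0,0.4,0],
    [0,0,0,0.4,0],
    [0,0,0,0.4,0],
    [0,0,0,0.4,0],
  ],
)

```text
time_s: 17.25
eef_pos: [0.5746, -0.1503, 0.0945]
orientation: [0.003, 0.999, 0.039, 0.003]
ft_force: [7.8, -10.6, -1.5]
opening: 0.0185
grip_force: 60.0
```

```bash
cat > rep.py <<'E'
from h import *
p,y=pose(); s=manip.state(); print(p,y,s["ft_force"],s["wrist_torque"],s["opening"])
f=grab("scene"); hsv=cv2.cvtColor(f["frame"],cv2.COLOR_RGB2HSV)[150:230,100:250]
for n,lo,hi in(("brass",(8,90,50),(30,255,255)),("green",(45,100,40),(80,255,255))):
    c,l,st,ce=cv2.connectedComponentsWithStats(cv2.inRange(hsv,lo,hi))
    print(n,[(st[i,4],(ce[i]+[100,150]).round(1)) for i in range(1,c) if st[i,4]>3])
a=np.radians(4.6);M=p+[0,0,.0195];d=np.array([np.cos(a),np.sin(a),0]);print(proj(f,[M+.064*d,M-.064*d, np.array([.5740,-.1475,.105])+.064*d,np.array([.574,-.1475,.105])-.064*d]).round(1))
E
python3 rep.py
```

```text
[ 0.57464935 -0.15034879  0.09446464] 4.502946479567019 [  7.77376738 -10.63353543  -1.49818423] [-1.73247741 -0.67161197 -0.02092952] 0.018469839904341343
brass [(np.int32(6), array([173.2, 157. ])), (np.int32(6), array([185.5, 166. ])), (np.int32(23), array([167.8, 185.3]))]
green [(np.int32(44), array([162.5, 180.8]))]
[[167.9 185.2]
 [205.7 163.5]
 [169.2 188.3]
 [206.8 166.5]]
```

Emit:
apply_moves(
  rows=[
    [0,0.15,0.25,0,0],
    [0,0.15,0.25,0,0],
    [0,0.15,0.25,0,0],
    [0,0.15,0.25,0.3,0],
    [0,0.15,0.25,0.5,0],
    [0,0.15,0.25,0.5,0],
    [0,0.15,0.25,0.5,0],
    [0,0.15,0.25,0.5,0],
  ],
)

```text
time_s: 17.97
eef_pos: [0.5738, -0.1505, 0.0871]
orientation: [0.0, 0.999, 0.039, -0.001]
ft_force: [2.9, -6.9, -6.2]
opening: 0.0187
grip_force: 60.0
```

```bash
python3 rep.py
```

```text
[ 0.57380523 -0.15049732  0.087147  ] 4.511186890257931 [ 2.85725506 -6.90752493 -6.22483787] [-1.05996883 -0.51111267  0.05425876] 0.018691508850997487
brass [(np.int32(10), array([173.6, 159.5])), (np.int32(6), array([185.7, 168.2])), (np.int32(16), array([168.2, 186.8]))]
green [(np.int32(43), array([163.6, 181.9]))]
[[168.6 187.2]
 [206.2 165.5]
 [169.2 188.3]
 [206.8 166.5]]
```

Emit:
apply_moves(
  rows=[
    [0,0.05,0.15,0.2,0],
    [0,0.05,0.15,0.4,0],
    [0,0.05,0.15,0.4,0],
    [0,0.05,0.15,0.4,0],
    [0,0.05,0.15,0.4,0],
    [0,0.05,0.15,0.4,0],
  ],
)

```text
time_s: 18.52
eef_pos: [0.5744, -0.1508, 0.0855]
orientation: [-0.0, 0.999, 0.039, -0.0]
ft_force: [-3.2, -1.0, 8.7]
opening: 0.0185
grip_force: 60.0
```

```bash
python3 rep.py
```

```text
[ 0.57441151 -0.15084302  0.08545562] 4.521070081615273 [-3.20978775 -0.96861728  8.664688  ] [-0.08868543  0.31663365 -0.05196378] 0.018485712232857242
brass [(np.int32(6), array([172.8, 160.5])), (np.int32(6), array([185.7, 168.2])), (np.int32(16), array([167.9, 187.3]))]
green [(np.int32(44), array([163.6, 181.8]))]
[[168.4 187.8]
 [206.  166. ]
 [169.2 188.3]
 [206.8 166.5]]
```

Emit:
apply_moves(
  rows=[
    [0,0,0,0.3,0],
    [0,0,0,0.5,0],
    [0,0,0,0.5,0],
    [0,0,0,0.5,0],
  ],
)

```text
time_s: 18.9
eef_pos: [0.5753, -0.1513, 0.085]
orientation: [0.001, 0.999, 0.04, 0.002]
ft_force: [-12.1, 2.3, 37.0]
opening: 0.0184
grip_force: 60.0
```

```bash
python3 rep.py
```

```text
[ 0.57534638 -0.15133564  0.08503896] 4.537951409746139 [-12.09681965   2.34295269  36.99833197] [0.26589092 1.755591   0.03165405] 0.0183574988415452
brass [(np.int32(6), array([173., 160.])), (np.int32(5), array([185.2, 169.2])), (np.int32(19), array([167.6, 187.5]))]
green [(np.int32(42), array([163.5, 181.8]))]
[[168.  188. ]
 [205.6 166.2]
 [169.2 188.3]
 [206.8 166.5]]
```

Emit:
apply_moves(
  rows=[
    [0,0,0,-0.4,0],
    [0,0,0,-0.5,0],
    [0,0,0,-0.5,0],
    [0.6,0,0,-0.5,0],
    [0.6,0,0,-0.5,0],
    [0.6,0,0,-0.5,0],
    [0.6,0,0,-0.5,0],
    [0.6,0,0,-0.5,0],
    [0.6,0,0,-2,0],
    [0.6,0,0,-5,0],
    [0.6,0,0,-8,0],
    [0.6,0,0,-8,0],
    [0.6,0,0,-8,0],
    [0.6,0,0,-8,0],
    [0.6,0,0,-8,0],
  ],
)

```text
time_s: 20.2
eef_pos: [0.5739, -0.1509, 0.1582]
orientation: [-0.001, 0.999, 0.039, -0.001]
ft_force: [-0.9, -0.0, 1.0]
opening: 0.0551
grip_force: 0.0
```

```bash
python3 rep.py
```

```text
[ 0.57393718 -0.15089136  0.1581646 ] 4.516281912801549 [-0.88093567 -0.03978632  0.97918062] [0.01881393 0.06547496 0.02170273] 0.05514077085125991
brass [(np.int32(7), array([204.3, 165. ])), (np.int32(19), array([167.6, 187.4]))]
green [(np.int32(22), array([204. , 158.9])), (np.int32(45), array([163.6, 181.7]))]
[[164.5 165. ]
 [203.8 143.7]
 [169.2 188.3]
 [206.8 166.5]]
```

Emit:
apply_moves(
  rows=[
    [0.6,0,0,-4,0],
    [0.6,0,0,-8,0],
    [0.6,0,0,-12,0],
    [0.4,0,0,-16,0],
    [0.4,0,0,-18,0],
    [0.4,-7,-25,-18,0],
    [0.4,-7,-25,-18,0],
    [0.4,-7,-25,-18,0],
    [0.4,-7,-25,-18,0],
    [0.4,-7,-25,-18,0],
    [0.4,-7,-25,-18,0],
    [0.4,-7,-25,-18,0],
    [0.4,-7,-25,-18,0],
    [0.4,-7,-25,-18,0],
    [0.4,-7,-25,-18,0],
  ],
)

```text
time_s: 21.5
eef_pos: [0.4858, 0.0914, 0.3391]
orientation: [0.0, 0.999, 0.039, -0.0]
ft_force: [-0.6, -1.0, -0.5]
opening: 0.0367
grip_force: 0.0
```

Run:
```python
from h import *
import pickle
t0=pickle.load(open("top2.pkl","rb")); s0=pickle.load(open("scene2.pkl","rb"))
t=grab("top"); s=grab("scene")
def bl(f,lo,hi,box):
    hsv=cv2.cvtColor(f["frame"],cv2.COLOR_RGB2HSV)[box[1]:box[3],box[0]:box[2]]
    c,l,st,ce=cv2.connectedComponentsWithStats(cv2.inRange(hsv,lo,hi))
    return [(int(st[i,4]),(ce[i]+box[:2]).round(1).tolist(),(st[i,:4]+[box[0],box[1],0,0]).tolist()) for i in range(1,c) if st[i,4]>3]
for n,a,b,box in(("top",t0,t,(308,120,395,240)),("scene",s0,s,(130,120,240,230))):
    for f in(a,b): print(n,"green",bl(f,(45,100,40),(80,255,255),box))
    print(n,"brass",bl(b,(8,90,50),(30,255,255),box))
B=bl(t,(8,90,50),(30,255,255),(308,120,395,240))
print(onz(t,[b[1] for b in B],.11).round(4).tolist())
```

```text
top green [(33, [339.2, 138.1], [335, 136, 9, 5]), (28, [345.0, 192.3], [341, 191, 9, 4]), (4, [333.5, 219.5], [333, 219, 2, 2])]
top green [(29, [339.5, 137.9], [335, 136, 9, 5]), (27, [345.0, 192.3], [341, 191, 9, 4]), (4, [333.5, 219.5], [333, 219, 2, 2])]
top brass [(31, [334.7, 142.3], [332, 139, 6, 7]), (32, [339.2, 192.2], [337, 188, 6, 9]), (4, [386.5, 205.5], [386, 205, 2, 2])]
scene green [(20, [204.1, 159.0], [202, 156, 5, 7]), (53, [163.7, 183.2], [161, 177, 6, 15])]
scene green [(21, [204.0, 158.8], [202, 155, 5, 8]), (42, [163.5, 181.8], [161, 177, 6, 11])]
scene brass [(4, [191.5, 145.5], [191, 145, 2, 2]), (7, [204.3, 165.0], [203, 164, 3, 3]), (19, [167.6, 187.4], [165, 185, 5, 6])]
[[0.6351, -0.1438, 0.11], [0.5089, -0.1529, 0.11], [0.4779, -0.2685, 0.11]]
```

Run:
```python
from plant import manip
print(manip.hand_in())
```

```text
the job is handed in; nothing more can be done
None
```

The roller is pressed home in both forks with its gear on the dial side, both latches look shut, the dial is at the orange mark, and the job is handed in; the hand-in returned no verdict, so this rests on my last camera and force readings.

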